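# Key the hub cover onto its locating pin and press it home

### The job

The round aluminium cover on the hub stands proud because the notch in its rim is not over the hub's locating pin. With a fingertip, push the stud on the cover round until the notch is over the pin, then press the cover straight down until it is fully home on the hub face. Do not pull the cover upwards, and leave the loose parts around the hub where they are.

Things in the scene. Friction and masses are not known exactly. Their poses are not given: they have to be found in the camera images.
- hub_face (a point): Centre of the flat top face of the hub, a fixed steel drum 132 mm across on a 160 mm round foot, 10 mm thick. The face is 50 mm above the table; its z axis is up and is the axis of drum and cover; its x axis points to the hub's only ear, a block 34 mm wide, level with the face, that reaches 100 mm out from the axis.
- pin (a point): Top of the locating pin, a 14 mm round steel dowel with a conical nose, 8.5 mm high, fixed on the hub's ear, its centre 60 mm from the hub's axis (along the hub's x). While the cover is turned away, half of the pin is under the cover's rim and the rest shows beyond the rim.
- cover: The cover: an aluminium disc 124 mm across and 10 mm thick on the hub's axis, with one rim notch, one stud and a centre boss. Origin: centre of its underside, 10 mm above the hub face when proud, on the face when home; x towards the notch, z up. It turns either way without stops against a light friction (0.06 N m) and stays where it is left.
- cover_top (a point): Centre of the top of the cover's raised round boss (28 mm across, 4 mm high), on the hub's axis: a good place to press. Standing proud it is 74 mm above the table, fully home 64 mm. The cover's flat top is 4 mm lower than this point.
- notch (a point): Centre of the notch where the pin has to enter, 60 mm from the cover's axis, at the level of the cover's flat top. The notch is open at the rim, 21 mm wide with parallel sides, and cuts in to 46 mm from the axis. The cover is keyed when this point is straight above the pin (within about 3 mm).
- stud (a point): Centre of the top of the stud, an upright steel cylinder 20 mm across and 18 mm high above the cover's flat top, fixed on the cover 40 mm from its axis, on the side opposite the notch. A finger pushes against its side to turn the cover.
- cover_slide (a joint): How far the cover is pressed down: 0 standing proud as at the start, 0.010 m fully home, negative if pulled up. It slides on a stiff collar: it stays at the height where it is left and needs about 6 N to go down (up to 15 N if the pin rubs). With the notch not over the pin it meets the pin after about 2 mm, and the force then climbs by some 7 N per mm.
- sleeve_big: Loose stepped steel sleeve standing near the hub, 68 mm across, 70 mm high; origin at the centre of its underside. Not to be moved.
- bearing_ring: Loose steel bearing ring lying near the hub, 68 mm across, 18 mm high; origin at the centre of its underside. Not to be moved.
- sleeve_small: Loose dark stepped sleeve standing near the hub, 58 mm across, 52 mm high; origin at the centre of its underside. Not to be moved.
- bolt: Loose steel bolt standing on its 28 mm head on the left of the table, 62 mm high; origin under its head. Not to be moved.
- spray: Loose white bottle, 56 mm across, 150 mm high, on the left of the table; origin at the centre of its underside. Not to be moved.
- wrench: Loose wrench, 200 mm long, lying on the right of the table; origin under its middle. Not to be moved.
Not all that is in view belongs to the job. Leave any orange look-alike of the part that bears hub_face alone.

How it is judged:
On the way, in this order (a step that is already met when the one before it is completed fails the run):
1. the cover is turned until its notch is over the pin (horizontal distance between notch and pin below 0.0065 m).
2. the cover is pressed fully home with the pin in its notch (value of joint cover_slide above 0.0085 m and horizontal distance between notch and pin below 0.005 m), for 0.2 s.
At the end, for the whole second after the job is handed in: The cover is down on the hub face (pressed at least 8.5 of its 10 mm) and at rest, with its notch centred on the pin within 5 mm (all of step 2 and velocity of joint cover_slide between -0.002 and 0.002 m/s); the robot touches nothing.
It fails at once if the cover is pulled up more than 5 mm (value of joint cover_slide below -0.005 m).
It fails at once if a loose part around the hub is moved by more than 25 mm (distance of any of sleeve_big, bearing_ring, sleeve_small, bolt, spray, wrench from where it was at the start of the episode above 0.025 m).
It also fails if it takes over 51 s, if anything falls off the work surface, if the arm or the gripper's body presses on something with over 40 N, if the wrist force passes 120 N, or if a joint passes its speed limit or range.

### The arm

A 6-joint arm with a two-finger parallel gripper is mounted at the origin on the work surface. World frame = base frame: x ahead of the robot, y to its left, z up, the work surface at z = 0. Lengths are in m, angles in rad, forces in N, time in s.
With the tool pointing down it reaches from about 0.35 to 0.975 m from the base axis. Payload 4.9 kg.
Tool frame: the origin (TCP) lies midway between the tips of the shut fingers; the grasp point (between the pads) lies 19 mm behind it; z points along the fingers, y is the line along which they close (so a half turn about z gives the same grasp; the last joint's range is limited). The gripper opens to 85 mm and grips with 20 to 120 N. Pads are 22 mm wide; open, the fingers measure 114 mm over their backs; the gripper's body (76 mm by 85 mm) begins 54 mm behind the grasp point. The pads swing forward as they close: fully open they stand 13 mm farther back than shut.
Start: joints at [1.083, 0.053, 1.613, -0, 1.476, -0.119], TCP at [0.225, 0.583, 0.231] pointing down, gripper open.
Joint ranges: [-3.01, 3.01], [-1.01, 2.22], [0.06, 2.58], [-1.02, 4.17], [0.09, 2.62], [-3.14, 3.14]. Speed limits (rad/s): [2.57, 2.57, 3.14, 3.14, 3.14, 3.14].

### API

Orientations are given as a rotation vector (axis times angle).
In Python, from station import ctrl gives the robot as it stands.
- The arm moves only by the shell command python3 -m handwheel 'ROWS' [FORCE]. ROWS is JSON, a list of rows, each an object with "gripper": the gripper command: -1 is fully open, 1 is shut, values between are in proportion; "offset": the shift along the tool's x, y, z in mm, a list of three; "rotation": the turn, a rotation vector about the tool's x, y, z in rad, a list of three. A call has exactly 8 rows; each row is the pose to reach, as a shift and turn from the pose commanded when the call began, along the tool's axes at that moment; what a row does not reach only later rows make up. A row lasts 1/8 s, in which the tool goes at most 62.5 mm and 10.7 degrees, less where a joint would pass 70% of its speed; a pose out of reach is approached as far as the arm can. A call with a gripper value outside its range is refused whole. The fingers move at their own pace and stop on an object; FORCE is the grip in N (left out, the last holds). Time passes only in rows, so rows that repeat a pose let the fingers close, or fill a call up. It gives the time, the measured TCP pose, the force, the opening and the grip force at its end, in the units of the state.
- ctrl.get_obs(): the state, without advancing time (a new reading comes with each control period).
- ctrl.get_image(name): name is "side" or "top"; returns a dict with "image" (384x512x3 uint8, red, green, blue), "fovy" (degrees; the focal length in pixels is half the picture's height over the tangent of half this angle, whatever the lens; pixels are square), "cx", "cy" (the principal point, pixels), "xyz" and "attitude" of the camera in the world. Camera axes: x right, y up, looking along -z (the intrinsics and any distortion apply to the point x, -y, -z); pixel columns grow to the right and rows downward; lengths in m; the calibration is good to about 2 mm. A picture is of the moment at which its call begins. There is no depth.
- ctrl.finish_job(): hands the job in; it is judged then, once.
The state is a dict: "t": time; "q": joint angles; "dq": joint speeds; "effort": joint torques, N m; "tool_pos": TCP position; "tool_rot": TCP orientation; "contact_force": force on the tool from outside, world axes, zero at the start; "wrist_torque": the same for the moment, N m; "opening": finger opening in m; "grip_force": force on a finger pad.
Only numpy, scipy, OpenCV 4.12 (cv2) and the standard library are available. Lean on these libraries where they do the work, as an engineer would, in place of code of your own. Each camera call takes 0.05 s, during which the arm holds its last target. There are 200 camera calls.

## Working session

There is one attempt and no reset: what is moved stays moved. The work goes in short steps, Python scripts to look and compute and a shell command to move; the robot and the scene stay as the last step left them, time stands still between calls to the robot, and variables do not carry over. Pictures are saved under pics/ and viewed, at most 10 in all, crops included, and the job is handed in when it is done.

```bash
mkdir -p pics; ls
python3 - <<'E'
from station import ctrl
import cv2
for n in("top","side"):
    d=ctrl.get_image(n); cv2.imwrite(f"pics/{n}0.png",d["image"][:,:,::-1])
    print({k:v for k,v in d.items() if k!="image"})
print(ctrl.get_obs())
E
```

```text
pics
{'fovy': 44.001324835645065, 'cx': 266.17688226574955, 'cy': 198.2893419308287, 'xyz': array([0.43413197, 0.00215246, 1.58882224]), 'attitude': array([ 0.04877646, -0.058103  , -1.57821794])}
{'fovy': 50.2661721011947, 'cx': 252.86489877250733, 'cy': 192.09934654224932, 'xyz': array([ 0.17598789, -0.74754889,  0.87741826]), 'attitude': array([ 0.7865455 , -0.19563799, -0.43102945])}
{'t': 0.1, 'q': array([ 1.08302304e+00,  5.33016280e-02,  1.61414328e+00,  2.49259312e-05,
        1.47599647e+00, -1.19014113e-01]), 'dq': array([-0.00082549,  0.00066623, -0.00184641, -0.00117254,  0.00012986,
       -0.00095609]), 'effort': array([ 4.01926254e-04, -3.94904959e+01, -3.71363068e+01, -1.02027755e-04,
        3.89794295e-03,  6.42010818e-06]), 'tool_pos': array([0.22502537, 0.58248949, 0.23018728]), 'tool_rot': array([-5.75866996e-01, -3.08777512e+00,  2.75919108e-03]), 'contact_force': array([-0.32926708,  0.16479778,  0.69654169]), 'wrist_torque': array([-0.01973278, -0.03132704,  0.00125239]), 'grip_force': 0.0, 'opening': 0.08550568393625449}
```

View pics/top0.png

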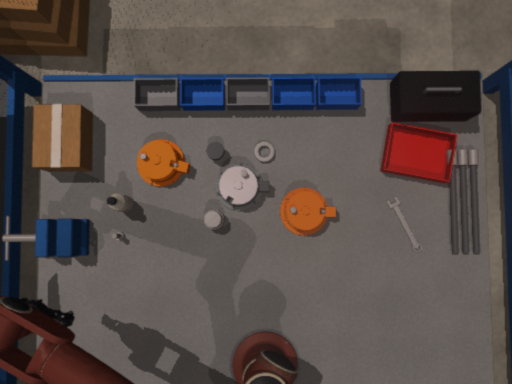

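View pics/side0.png

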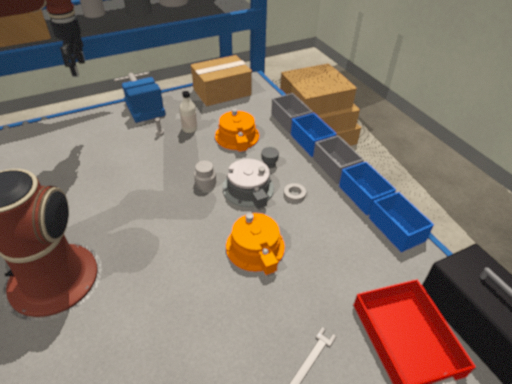

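Top view: the three look-alikes are orange at (161,162), orange at (306,211) and grey steel/aluminium at (239,186). The grey one fits the description because it isn't orange and has the sleeves and ring around it. I'll confirm it in a crop.

```bash
cat > h.py <<'E'
import numpy as np, cv2
from scipy.spatial.transform import Rotation as R
def cam(d):
    f=192/np.tan(np.radians(d["fovy"]/2)); return f,R.from_rotvec(d["attitude"]).as_matrix(),np.array(d["xyz"])
def ray(d,u,v,z):
    f,A,c=cam(d); r=A@np.array([(u-d["cx"])/f,-(v-d["cy"])/f,-1]); return c+r*(z-c[2])/r[2]
def proj(d,p):
    f,A,c=cam(d); q=A.T@(np.array(p)-c); return d["cx"]-f*q[0]/q[2], d["cy"]+f*q[1]/q[2]
E
python3 - <<'E'
from station import ctrl
from h import *
t=ctrl.get_image("top"); s=ctrl.get_image("side")
a=cv2.resize(t["image"][140:235,190:285,::-1],None,fx=6,fy=6,interpolation=cv2.INTER_CUBIC)
cv2.imwrite("pics/tc.png",a)
a=cv2.resize(s["image"][140:220,190:310,::-1],None,fx=6.6,fy=6.6,interpolation=cv2.INTER_CUBIC)
cv2.imwrite("pics/sc.png",a)
print(ray(t,239,186,.07),ray(s,248,173,.07))
E
```

```text
[0.57769294 0.07957319 0.07      ] [0.58018136 0.07859013 0.07      ]
```

View pics/tc.png

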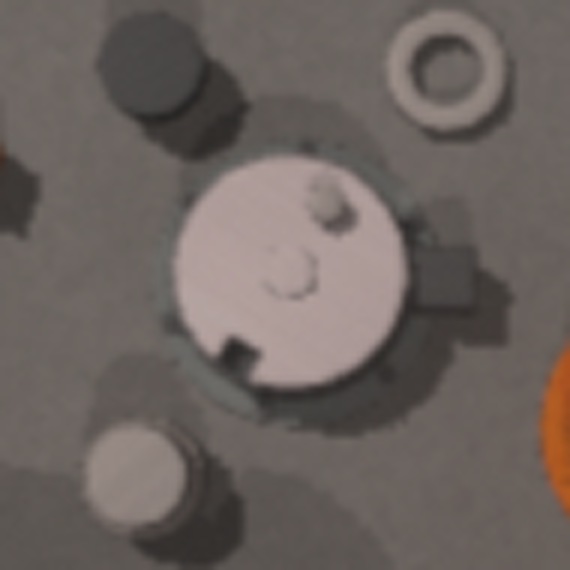

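View pics/sc.png

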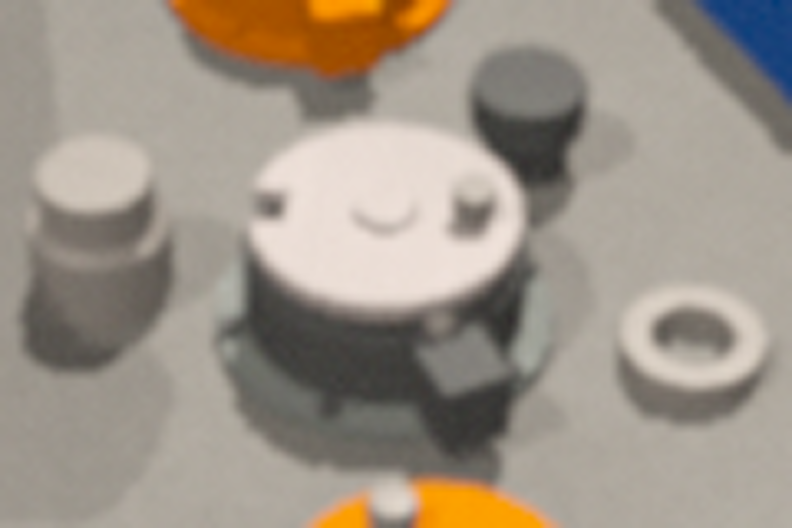

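Both crops confirm it. Top crop: cover centre ≈(290,271), stud (325,200), notch (238,355), ear outer edge mid ≈(475,277). The side crop shows the pin at (437,320) beside the ear. Next I'll measure these points.

```bash
cat > meas.py <<'E'
from station import ctrl
from h import *
def circ(d,roi,thr,z):
    x0,y0,x1,y1=roi; g=cv2.cvtColor(d["image"][y0:y1,x0:x1],cv2.COLOR_RGB2GRAY)
    m=(g>thr).astype(np.uint8)
    c=max(cv2.findContours(m,cv2.RETR_EXTERNAL,cv2.CHAIN_APPROX_NONE)[0],key=cv2.contourArea)
    h=cv2.convexHull(c).reshape(-1,2)
    P=np.array([ray(d,u+x0,v+y0,z)[:2] for u,v in h]); 
    (cx,cy),r=cv2.minEnclosingCircle(P.astype(np.float32)); 
    s=np.linalg.lstsq(np.c_[2*P,np.ones(len(P))],(P**2).sum(1),rcond=None)[0]
    return s[:2],np.sqrt(s[2]+s[:2]@s[:2]),r
E
python3 - <<'E'
from meas import *
t=ctrl.get_image("top"); s=ctrl.get_image("side")
for thr in(140,150,160):print("top",circ(t,(210,155,265,215),thr,.07))
for thr in(185,195,205):print("side",circ(s,(220,150,280,190),thr,.07))
T=lambda u,v,z:ray(t,190+(u+.5)/6-.5,140+(v+.5)/6-.5,z).round(4)
S=lambda u,v,z:ray(s,190+(u+.5)/6.6-.5,140+(v+.5)/6.6-.5,z).round(4)
print("stud top",T(323,196,.088),S(475,187,.088))
print("notch",T(238,355,.07),S(268,203,.07))
print("earend",T(475,277,.05),S(475,383,.05))
print("earcorners T",T(475,246,.05),T(475,308,.05),"S",S(437,397,.05),S(512,368,.05))
print("pin",S(437,317,.0585))
print("sleeve_big",T(136,475,.07),S(93,175,.07),"small",T(150,78,.052),S(528,85,.052),"ring",T(447,70,.018))
E
```

```text
top (array([0.58236457, 0.08389483]), np.float64(0.059761807758321156), 0.06089174374938011)
top (array([0.58221318, 0.08414778]), np.float64(0.058770160047677454), 0.05942081660032272)
top (array([0.58116633, 0.08735555]), np.float64(0.05414234058895079), 0.05619777739048004)
side (array([0.58297114, 0.08603225]), np.float64(0.06266141885347937), 0.0638466626405716)
side (array([0.58289543, 0.08545733]), np.float64(0.06141472115864956), 0.06242919713258743)
side (array([0.58288739, 0.08485307]), np.float64(0.05997816884424047), 0.06093296781182289)
stud top [0.6197 0.0644 0.088 ] [0.6173 0.0633 0.088 ]
notch [0.5369 0.111  0.07  ] [0.5372 0.1127 0.07  ]
earend [ 0.5797 -0.0161  0.05  ] [ 0.5785 -0.0141  0.05  ]
earcorners T [ 0.5965 -0.0163  0.05  ] [ 0.5628 -0.016   0.05  ] S [ 0.5597 -0.0146  0.05  ] [ 0.5974 -0.0129  0.05  ]
pin [0.5782 0.0225 0.0585]
sleeve_big [0.4734 0.1654 0.07  ] [0.4727 0.1655 0.07  ] small [0.6894 0.1596 0.052 ] [0.696  0.1573 0.052 ] ring [ 0.6983 -0.0019  0.018 ]
```

```bash
cat >> h.py <<'E'
C=np.array([.5825,.0847]); EAR=np.arctan2(-.0999,-.0035)
def tgt(phi,back,z,rad=.04):
    "phi deg of stud, back: TCP tangentially behind stud; tool x = ccw tangent"
    p=np.radians(phi); r=np.array([np.cos(p),np.sin(p)]); t=np.array([-r[1],r[0]])
    return [*(C+rad*r-back*t),z], phi+90
def rows(o,L,pos0=None,yaw0=None):
    R0=R.from_rotvec(o["tool_rot"]).as_matrix() if yaw0 is None else ori(yaw0)
    p0=np.array(o["tool_pos"] if pos0 is None else pos0)
    for p,y in L:
        print((R0.T@(np.array(p)-p0)*1000).round(1).tolist(), R.from_matrix(R0.T@ori(y)).as_rotvec().round(3).tolist())
def ori(y):
    y=np.radians(y); x=np.array([np.cos(y),np.sin(y),0]); z=np.array([0,0,-1.]); return np.c_[x,np.cross(z,x),z]
E
python3 - <<'E'
from h import *
from station import ctrl
rows(ctrl.get_obs(),[tgt(-30.5,.036,.23)])
E
```

```text
[-546.5, -377.8, 1.1] [-0.001, 0.0, 1.734]
```

```bash
python3 -m handwheel '[{"gripper":1,"offset":[-546,-378,0],"rotation":[0,0,1.734]},{"gripper":1,"offset":[-546,-378,0],"rotation":[0,0,1.734]},{"gripper":1,"offset":[-546,-378,0],"rotation":[0,0,1.734]},{"gripper":1,"offset":[-546,-378,0],"rotation":[0,0,1.734]},{"gripper":1,"offset":[-546,-378,0],"rotation":[0,0,1.734]},{"gripper":1,"offset":[-546,-378,0],"rotation":[0,0,1.734]},{"gripper":1,"offset":[-546,-378,0],"rotation":[0,0,1.734]},{"gripper":1,"offset":[-546,-378,0],"rotation":[0,0,1.734]}]' 40
python3 - <<'E'
from h import *
from station import ctrl
rows(ctrl.get_obs(),[tgt(-30.5,.036,.23)])
E
```

```text
t: 1.3
tool_pos: [0.507, 0.1675, 0.2316]
tool_rot: [2.532, 1.859, 0.001]
contact_force: [0.8, 0.0, -0.4]
opening: 0.0001
grip_force: 0.0
[-100.5, 127.6, 1.6] [0.001, -0.001, 0.228]
```

```bash
python3 -m handwheel '[{"gripper":1,"offset":[-100,127,0],"rotation":[0,0,0.228]},{"gripper":1,"offset":[-100,127,0],"rotation":[0,0,0.228]},{"gripper":1,"offset":[-100,127,0],"rotation":[0,0,0.228]},{"gripper":1,"offset":[-100,127,60],"rotation":[0,0,0.228]},{"gripper":1,"offset":[-100,127,110],"rotation":[0,0,0.228]},{"gripper":1,"offset":[-100,127,110],"rotation":[0,0,0.228]},{"gripper":1,"offset":[-100,127,110],"rotation":[0,0,0.228]},{"gripper":1,"offset":[-100,127,110],"rotation":[0,0,0.228]}]'
python3 - <<'E'
from h import *
from station import ctrl
rows(ctrl.get_obs(),[tgt(-30.5,.036,.078)])
for n,(a,b,c,e) in dict(top=(140,235,190,285),side=(130,210,190,310)).items():
    d=ctrl.get_image(n); cv2.imwrite(f"pics/{n}1.png",cv2.resize(d["image"][a:b,c:e,::-1],None,fx=6,fy=6,interpolation=cv2.INTER_CUBIC))
E
```

```text
t: 2.3
tool_pos: [0.6003, 0.0365, 0.1249]
tool_rot: [2.72, 1.566, 0.007]
contact_force: [0.3, 1.1, 0.1]
opening: -0.0001
grip_force: 0.0
[-3.6, -0.1, 46.9] [0.005, -0.003, 0.007]
```

View pics/side1.png

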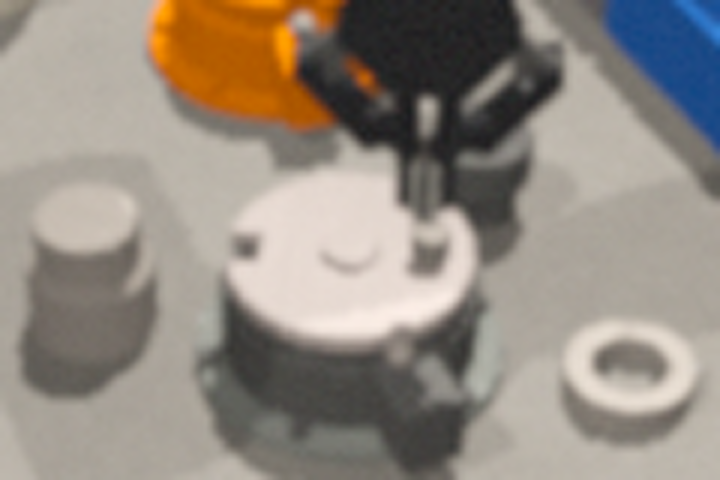

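The side crop shows the shut fingertip just behind the stud (430,240), clear of it. Next I lower it and prepare the arc.

```bash
python3 -m handwheel '[{"gripper":1,"offset":[-4,0,20],"rotation":[0,0,0]},{"gripper":1,"offset":[-4,0,35],"rotation":[0,0,0]},{"gripper":1,"offset":[-4,0,43],"rotation":[0,0,0]},{"gripper":1,"offset":[-4,0,43],"rotation":[0,0,0]},{"gripper":1,"offset":[-4,0,43],"rotation":[0,0,0]},{"gripper":1,"offset":[-4,0,43],"rotation":[0,0,0]},{"gripper":1,"offset":[-4,0,43],"rotation":[0,0,0]},{"gripper":1,"offset":[-4,0,43],"rotation":[0,0,0]}]'
python3 - <<'E'
from h import *
from station import ctrl
o=ctrl.get_obs()
rows(o,[tgt(-30.5,.024,.078)]+[tgt(a,.021,.078) for a in (-25,-16,-7,2,11,20,29)])
E
```

```text
t: 3.4
tool_pos: [0.5964, 0.033, 0.0786]
tool_rot: [2.722, 1.567, 0.001]
contact_force: [0.1, -0.7, 0.6]
opening: -0.0001
grip_force: 0.0
[13.5, 1.9, 0.6] [0.0, -0.0, 0.006]
[20.4, 3.8, 0.6] [0.0, -0.0, -0.09]
[27.2, 6.0, 0.6] [0.0, -0.0, -0.247]
[34.2, 7.1, 0.6] [0.0, -0.0, -0.404]
[41.3, 7.1, 0.6] [0.0, -0.0, -0.561]
[48.3, 6.0, 0.6] [0.001, -0.0, -0.718]
[55.0, 3.8, 0.6] [0.001, -0.0, -0.875]
[61.3, 0.6, 0.6] [0.001, 0.0, -1.032]
```

```bash
python3 -m handwheel '[{"gripper":1,"offset":[13.5,2,0.5],"rotation":[0,0,0]},{"gripper":1,"offset":[20.5,4,0.5],"rotation":[0,0,-0.09]},{"gripper":1,"offset":[27,6,0.5],"rotation":[0,0,-0.25]},{"gripper":1,"offset":[34,7,0.5],"rotation":[0,0,-0.4]},{"gripper":1,"offset":[41.5,7,0.5],"rotation":[0,0,-0.56]},{"gripper":1,"offset":[48.5,6,0.5],"rotation":[0,0,-0.72]},{"gripper":1,"offset":[55,4,0.5],"rotation":[0,0,-0.88]},{"gripper":1,"offset":[61.5,0.5,0.5],"rotation":[0,0,-1.03]}]'
python3 - <<'E'
from h import *
from station import ctrl
o=ctrl.get_obs()
rows(o,[tgt(a,.021,.078) for a in (29,38,47,56,65,74,80)])
d=ctrl.get_image("top"); cv2.imwrite(f"pics/top2.png",cv2.resize(d["image"][140:235,190:285,::-1],None,fx=6,fy=6,interpolation=cv2.INTER_CUBIC))
E
```

```text
t: 4.4
tool_pos: [0.6278, 0.086, 0.0775]
tool_rot: [1.59, 2.709, -0.003]
contact_force: [-1.2, -1.9, 0.3]
opening: -0.0003
grip_force: 1.1
[-0.2, -0.2, -0.5] [-0.001, 0.001, 0.003]
[6.4, 2.6, -0.5] [-0.001, 0.001, -0.154]
[13.2, 4.4, -0.5] [-0.001, 0.001, -0.311]
[20.3, 5.0, -0.5] [-0.001, 0.001, -0.468]
[27.4, 4.6, -0.5] [-0.002, 0.001, -0.625]
[34.3, 3.1, -0.5] [-0.002, 0.0, -0.782]
[38.7, 1.4, -0.5] [-0.002, 0.0, -0.887]
```

View pics/top2.png

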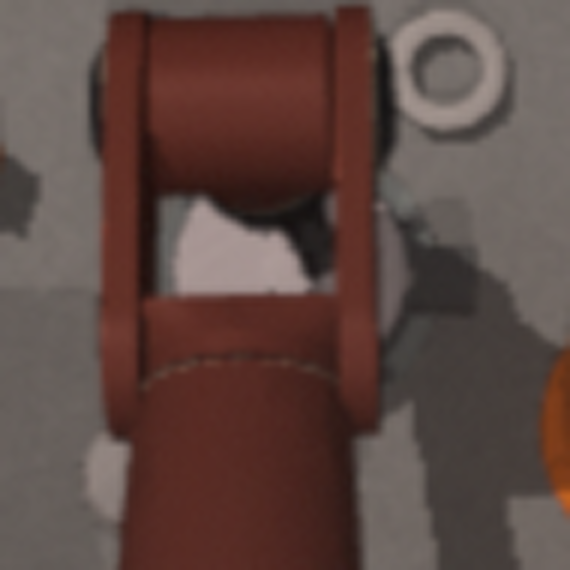

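The arm hides the cover from above, but the contact force of about 2 N and the pose fit a pushed stud. I continue to 80°.

```bash
python3 -m handwheel '[{"gripper":1,"offset":[6.5,2.5,0],"rotation":[0,0,-0.15]},{"gripper":1,"offset":[13,4.5,0],"rotation":[0,0,-0.31]},{"gripper":1,"offset":[20.5,5,0],"rotation":[0,0,-0.47]},{"gripper":1,"offset":[27.5,4.5,0],"rotation":[0,0,-0.62]},{"gripper":1,"offset":[34.5,3,0],"rotation":[0,0,-0.78]},{"gripper":1,"offset":[38.5,1.5,0],"rotation":[0,0,-0.89]},{"gripper":1,"offset":[38.5,1.5,0],"rotation":[0,0,-0.89]},{"gripper":1,"offset":[38.5,1.5,0],"rotation":[0,0,-0.89]}]'
python3 - <<'E'
from h import *
from station import ctrl
o=ctrl.get_obs()
rows(o,[tgt(a,.021,.078) for a in (80,84,88)])
d=ctrl.get_image("side"); cv2.imwrite(f"pics/side2.png",cv2.resize(d["image"][140:220,190:310,::-1],None,fx=6.6,fy=6.6,interpolation=cv2.INTER_CUBIC))
E
```

```text
t: 5.45
tool_pos: [0.6107, 0.1207, 0.078]
tool_rot: [0.281, 3.128, 0.001]
contact_force: [-0.1, -0.2, -0.0]
opening: 0.0004
grip_force: 0.3
[0.5, -0.3, -0.0] [0.001, 0.001, -0.005]
[3.3, 1.0, -0.0] [0.001, 0.001, -0.074]
[6.3, 2.2, -0.0] [0.001, 0.001, -0.144]
```

View pics/side2.png

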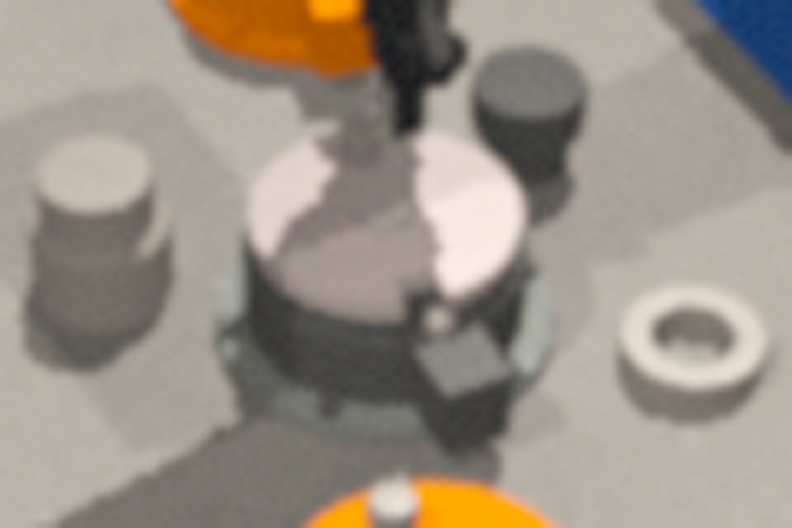

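In the side crop the notch (≈420,300) is nearly at the pin (437,318). I push the last few degrees, then back off and lift clear for a check.

```bash
python3 -m handwheel '[{"gripper":1,"offset":[3,1,0],"rotation":[0,0,-0.07]},{"gripper":1,"offset":[6,2,0],"rotation":[0,0,-0.14]},{"gripper":1,"offset":[6,2,0],"rotation":[0,0,-0.14]},{"gripper":1,"offset":[6,2,0],"rotation":[0,0,-0.14]},{"gripper":1,"offset":[-10,2,0],"rotation":[0,0,-0.14]},{"gripper":1,"offset":[-10,2,-30],"rotation":[0,0,-0.14]},{"gripper":1,"offset":[-10,2,-80],"rotation":[0,0,-0.14]},{"gripper":1,"offset":[-10,2,-100],"rotation":[0,0,-0.14]}]'
python3 -m handwheel '[{"gripper":1,"offset":[-40,100,-20],"rotation":[0,0,0]},{"gripper":1,"offset":[-80,160,-20],"rotation":[0,0,0]},{"gripper":1,"offset":[-80,200,-20],"rotation":[0,0,0]},{"gripper":1,"offset":[-80,200,-20],"rotation":[0,0,0]},{"gripper":1,"offset":[-80,200,-20],"rotation":[0,0,0]},{"gripper":1,"offset":[-80,200,-20],"rotation":[0,0,0]},{"gripper":1,"offset":[-80,200,-20],"rotation":[0,0,0]},{"gripper":1,"offset":[-80,200,-20],"rotation":[0,0,0]}]'
python3 - <<'E'
from meas import *
t=ctrl.get_image("top"); s=ctrl.get_image("side")
a=cv2.resize(t["image"][150:215,205:275,::-1],None,fx=8,fy=8,interpolation=cv2.INTER_CUBIC); cv2.imwrite("pics/top3.png",a)
a=cv2.resize(s["image"][150:215,220:285,::-1],None,fx=9,fy=9,interpolation=cv2.INTER_CUBIC); cv2.imwrite("pics/side3.png",a)
E
```

```text
t: 6.5
tool_pos: [0.6227, 0.1202, 0.1814]
tool_rot: [0.059, 3.136, 0.0]
contact_force: [-0.1, -0.4, -0.1]
opening: -0.0
grip_force: 0.0
t: 7.5
tool_pos: [0.7077, 0.3163, 0.1979]
tool_rot: [-0.06, -3.141, 0.0]
contact_force: [-0.1, 1.0, -0.5]
opening: 0.0002
grip_force: 0.0
```

View pics/top3.png

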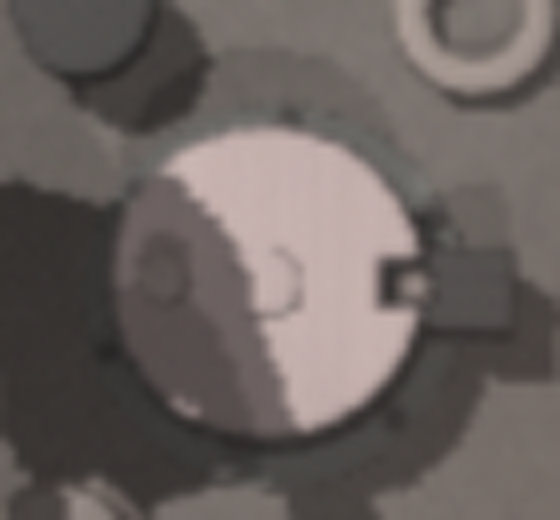

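View pics/side3.png

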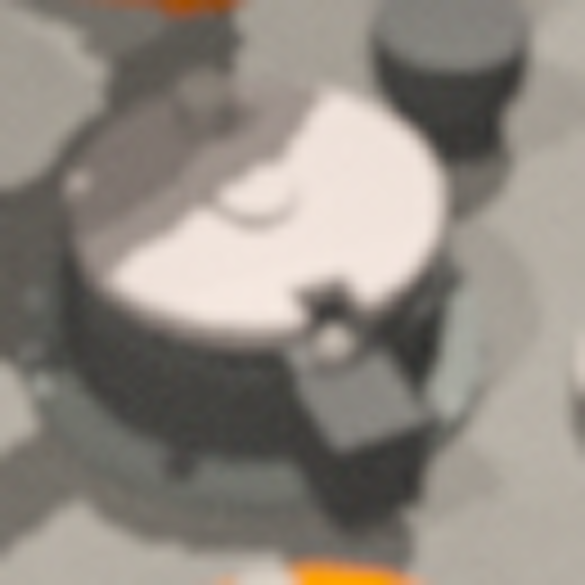

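The notch now spans y≈258–308 in the top crop with the pin at (412,287) inside it. I'll check the offset in numbers.

Run:
```python
from meas import *
t=ctrl.get_image("top"); s=ctrl.get_image("side")
T=lambda u,v,z:ray(t,205+(u+.5)/8-.5,150+(v+.5)/8-.5,z).round(4)
S=lambda u,v,z:ray(s,220+(u+.5)/9-.5,150+(v+.5)/9-.5,z).round(4)
g=cv2.cvtColor(t["image"],cv2.COLOR_RGB2GRAY).astype(float)
print(g[179:192,250:264].astype(int))
print("notch sides",T(393,258,.07),T(393,308,.07),"pin",T(412,287,.0585),"ear",T(515,250,.05),T(515,333,.05))
print("S notch in corners",S(300,292,.07),S(350,290,.07),"pin",S(334,338,.0585),"stud T",T(163,272,.088))
a=EAR; print("pin pred",C+.06*np.array([np.cos(a),np.sin(a)]))
rows(ctrl.get_obs(),[([*C,.09],172)])
```

```text
[[182 183 180 180 181 176 146  73  59  74  94  93  82  98]
 [181 182 178 179 179 176 150  82  58  66  80  90  82  93]
 [182 178 169 162 162 160 142  93  65  72  77  80  76  78]
 [180 168 130  99  97  95  86  65  65  80  83  82  81  82]
 [181 162 107  64  61  66  71  68  68  77  83  83  82  82]
 [181 162 103  58  65  91 110 106  80  73  80  80  81  80]
 [182 162 102  56  75 112 133 131  99  82  81  81  81  80]
 [182 162 101  55  71 106 126 123  93  74  81  82  82  82]
 [181 162 106  68  77  98 100  91  84  72  80  81  81  81]
 [182 167 132 118 121 129 120  87  73  80  80  80  81  81]
 [183 182 176 176 176 173 152  95  76  80  80  80  80  79]
 [183 184 182 181 181 175 145  74  63  73  74  74  74  74]
 [183 182 182 182 181 166 121  63  50  52  55  57  57  57]]
notch sides [0.5908 0.0324 0.07  ] [0.5707 0.0325 0.07  ] pin [0.5802 0.025  0.0585] ear [ 0.5958 -0.0169  0.05  ] [ 0.5619 -0.0166  0.05  ]
S notch in corners [0.5757 0.0367 0.07  ] [0.5907 0.0305 0.07  ] pin [0.5815 0.0233 0.0585] stud T [0.5841 0.1232 0.088 ]
pin pred [0.58039919 0.02473679]
[116.5, -236.9, 108.0] [0.0, 0.0, 0.102]
```

The notch centre is at x≈0.5807 and the pin at x≈0.5802, so it is keyed within about 1 mm. Now I move over the boss and press.

```bash
python3 -m handwheel '[{"gripper":1,"offset":[30,-60,0],"rotation":[0,0,0]},{"gripper":1,"offset":[58,-118,0],"rotation":[0,0,0]},{"gripper":1,"offset":[86,-176,0],"rotation":[0,0,0]},{"gripper":1,"offset":[116.5,-237,0],"rotation":[0,0,0]},{"gripper":1,"offset":[116.5,-237,40],"rotation":[0,0,0]},{"gripper":1,"offset":[116.5,-237,90],"rotation":[0,0,0]},{"gripper":1,"offset":[116.5,-237,105],"rotation":[0,0,0]},{"gripper":1,"offset":[116.5,-237,105],"rotation":[0,0,0]}]'
```

```text
t: 8.7
tool_pos: [0.5822, 0.0851, 0.0923]
tool_rot: [-0.057, -3.139, 0.0]
contact_force: [-0.4, 0.4, 0.9]
opening: -0.0001
grip_force: 0.0
```

```bash
python3 -m handwheel '[{"gripper":1,"offset":[0,0,10],"rotation":[0,0,0]},{"gripper":1,"offset":[0,0,16],"rotation":[0,0,0]},{"gripper":1,"offset":[0,0,18],"rotation":[0,0,0]},{"gripper":1,"offset":[0,0,20],"rotation":[0,0,0]},{"gripper":1,"offset":[0,0,22],"rotation":[0,0,0]},{"gripper":1,"offset":[0,0,23],"rotation":[0,0,0]},{"gripper":1,"offset":[0,0,23],"rotation":[0,0,0]},{"gripper":1,"offset":[0,0,23],"rotation":[0,0,0]}]'
```

```text
t: 9.7
tool_pos: [0.5829, 0.085, 0.0712]
tool_rot: [0.058, 3.141, 0.0]
contact_force: [-3.3, 0.4, 4.6]
opening: 0.0
grip_force: 2.7
```

```bash
python3 -m handwheel '[{"gripper":1,"offset":[0,0,1],"rotation":[0,0,0]},{"gripper":1,"offset":[0,0,2],"rotation":[0,0,0]},{"gripper":1,"offset":[0,0,3],"rotation":[0,0,0]},{"gripper":1,"offset":[0,0,4],"rotation":[0,0,0]},{"gripper":1,"offset":[0,0,5],"rotation":[0,0,0]},{"gripper":1,"offset":[0,0,6],"rotation":[0,0,0]},{"gripper":1,"offset":[0,0,6],"rotation":[0,0,0]},{"gripper":1,"offset":[0,0,6],"rotation":[0,0,0]}]'
```

```text
t: 10.7
tool_pos: [0.583, 0.085, 0.0652]
tool_rot: [0.058, 3.141, 0.0]
contact_force: [-2.4, 0.1, 5.5]
opening: -0.0002
grip_force: 2.8
```

```bash
python3 -m handwheel '[{"gripper":1,"offset":[0,0,1],"rotation":[0,0,0]},{"gripper":1,"offset":[0,0,2],"rotation":[0,0,0]},{"gripper":1,"offset":[0,0,3],"rotation":[0,0,0]},{"gripper":1,"offset":[0,0,4],"rotation":[0,0,0]},{"gripper":1,"offset":[0,0,4],"rotation":[0,0,0]},{"gripper":1,"offset":[0,0,4],"rotation":[0,0,0]},{"gripper":1,"offset":[0,0,4],"rotation":[0,0,0]},{"gripper":1,"offset":[0,0,4],"rotation":[0,0,0]}]'
```

```text
t: 11.7
tool_pos: [0.5832, 0.0851, 0.0638]
tool_rot: [-0.057, -3.141, 0.0]
contact_force: [-10.1, -1.1, 18.8]
opening: 0.0001
grip_force: 9.2
```

The tip is at z=0.0638 and the force has climbed to 19 N, so the cover is on its stop. I lift off and check.

```bash
python3 -m handwheel '[{"gripper":1,"offset":[0,0,-4],"rotation":[0,0,0]},{"gripper":1,"offset":[0,0,-10],"rotation":[0,0,0]},{"gripper":1,"offset":[0,0,-60],"rotation":[0,0,0]},{"gripper":1,"offset":[0,0,-110],"rotation":[0,0,0]},{"gripper":1,"offset":[-30,60,-130],"rotation":[0,0,0]},{"gripper":1,"offset":[-58,118,-130],"rotation":[0,0,0]},{"gripper":1,"offset":[-86,176,-130],"rotation":[0,0,0]},{"gripper":1,"offset":[-110,230,-130],"rotation":[0,0,0]}]'
python3 - <<'E'
from meas import *
s=ctrl.get_image("side"); t=ctrl.get_image("top")
a=[cv2.resize(i[:,:,::-1],(390,390),interpolation=cv2.INTER_CUBIC) for i in (s["image"][150:215,220:285],t["image"][150:215,208:273])]
cv2.imwrite("pics/end.png",np.hstack(a))
E
```

```text
t: 12.7
tool_pos: [0.6985, 0.3055, 0.1896]
tool_rot: [0.058, 3.141, -0.0]
contact_force: [0.2, -0.4, 0.6]
opening: 0.0003
grip_force: 0.0
```

View pics/end.png

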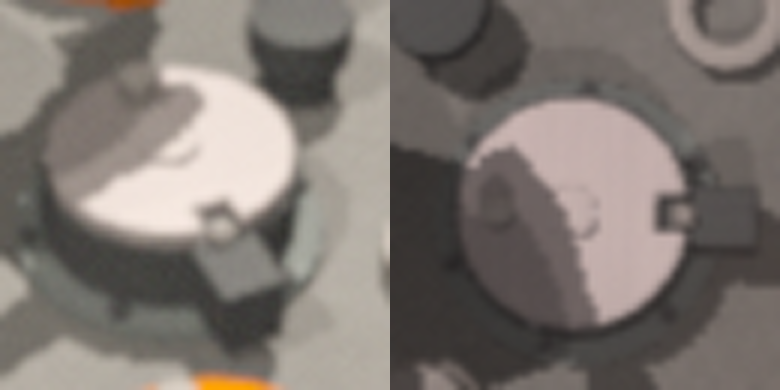

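The cover is down, with the pin inside the notch (side ≈(222,225), top ≈(680,213)) and the robot clear, so I hand the job in.

```bash
python3 -c "
from station import ctrl
print(ctrl.finish_job())"
```

```text
the job is handed in; nothing more can be done
None
```

The job is handed in at about 13 s: the cover was turned until its notch was over the pin (about 1 mm off) and pressed down to its stop; the final pictures show it seated, and no verdict was returned.

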